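# Latch the split sample cell shut

### The job

Close the white split sample cell with its draw latch: hook the claw over the keeper bar on the sliding half and draw it snug, then swing the lever over and down past centre until it lies flat and holds the two halves clamped together by itself. Work gently: do not press hard on the lever or the keeper, and do not wrench the claw against the keeper while you hold it; only the lever does the clamping. Leave everything else on the bench where it is.

Things in the scene. Friction and masses are not known exactly. Their poses are not given: they have to be found in the camera images.
- cell: White split cell on an aluminium tray (260 x 220 x 8 mm), fixed; place and yaw vary. Origin: centre of the tray's underside. x is the draw axis, from fixed half (x -100 to 12 mm) to sliding half (about x 20 to 110), both 80 mm wide, tops 50 mm up; z up; y along the hinge pins. The steel latch sits on top at y = 0 and moves in the x-z plane only.
- pivot (a point): The lever's hinge pin, on two lugs of the fixed half: 76 mm above the cell's origin, at its x = y = 0.
- lever (a joint): Lever angle, rad: 0 = closed, flat, pointing to the cell's -x; grows swinging up (1.57 upright) and over to +x, limit 2.5. Friction (0.09 N m) holds it. Dead centre about 0.25: below it the claw pulls it towards its stop at 0 (press lightly to seat it against friction), above it the pull throws it open. The hooked claw goes taut at about 0.95; from there the gasket is squeezed (5 to 9 N on the handle near its end).
- handle: The flat steel handle of the lever, 22 mm wide, 6 mm thick. Origin on the hinge pin, axes turn with the lever (equal to the cell's axes when closed). In its own frame it spans x -80 to -12 and z +4 to +10 mm.
- handle_top (a point): A point on the upper face of the handle (the one facing up when closed, facing the cell's +x side when upright), 65 mm from the hinge, 15 mm from the end: push here.
- claw (a joint): Angle of the claw to the lever in rad. The claw's pitch in the cell's frame is claw minus lever (0 = level, pointing to the cell's +x; positive = hook end raised). Hinge friction of 0.045 N m makes the claw stay where it is left, so it turns with the lever unless it is held down or hooked taut. A slack of 1 to 2 mm is enough for it to lift off.
- hook: The claw: two side arms, a cross plate (20 x 34 x 4 mm, underside at z = +5), a tooth below it (22 mm wide, 6 thick, inner face at x = 92, tip at z = -8), a grip pin above. Origin: the claw's pivot pin on the lever, 22 mm from the lever's hinge (in the handle's frame x -21.7, z -3.8). x runs to the hook end, z up from the claw.
- grip_pin (a point): Middle of the claw's grip pin: steel cross pin 10 mm thick, 40 mm long along y, at x 94, z 34 mm in the hook's frame, on a web 8 mm wide. Pinch it from above on its two ends (40 mm apart); the claw turns in the pinch.
- tooth (a point): Point on the tooth's inner face that bears on the keeper: x 92, z -1 mm in the hook's frame.
- keeper_bar (a point): Middle of the keeper bar's axis, 71 mm above the tray's underside (posts reach 75); 66 mm ahead of the lever hinge when the cell is shut, 69.5 mm when open.
- half (a joint): Position of the sliding half in m along the cell's x: 0.0035 = gasket just touching (start), 0 = clamped shut. The gasket pushes back with 18 N per mm, about 60 N when shut.
- vial: Bystander: small amber vial with black cap, 26 mm thick, 42 high, on the tray.
- seal: Bystander: black rubber ring, 38 mm, on the tray.
- spanner: Bystander: small steel spanner, 110 mm, on the tray.
- reagent: Bystander: clear bottle, 70 mm thick, 150 high.
- beaker: Bystander: glass beaker, 70 mm thick, 90 high.
- tubebox: Bystander: white storage box, 130 x 130 x 45 mm, with micro tubes in a grid.
- driver: Bystander: screwdriver, 170 mm.
- block: The sliding half with the keeper on top: a round steel bar 8 mm thick along y, 44 mm long, on two end posts (34 mm clear between them). The tooth goes down between the posts behind the bar, on its far (+x) side. Axes parallel to the cell's; when shut its origin is the cell's.

How it is judged:
By the outcome, as a careful person would: the job done as asked, in the order asked, and still so for the second after the job is handed in, with the robot touching nothing.
It also fails if it takes over 72 s, if anything falls off the work surface, if the arm or the gripper's body presses on something with over 40 N, if the wrist force passes 120 N, or if a joint passes its speed limit or range.

### The arm

A 6-joint arm with a two-finger parallel gripper is mounted at the origin on the work surface. World frame = base frame: x ahead of the robot, y to its left, z up, the work surface at z = 0. Lengths are in mm, angles in degrees, forces in N, time in s.
With the tool pointing down it reaches from about 300 to 850 mm from the base axis. Payload 4.2 kg.
Tool frame: the origin (TCP) lies at the very end of the fingers, on their centre line; the grasp point (between the pads) lies 19 mm behind it (env.grip_depth is the distance from the TCP to the grasp point, in mm); z points along the fingers, y is the line along which they close (so a half turn about z gives the same grasp; the last joint's range is limited). The gripper opens to 91 mm and grips with 3 to 60 N. Pads are 32 mm wide; open, the fingers measure 118 mm over their backs; the gripper's body (76 mm by 178 mm) begins 60 mm behind the grasp point.
Start: joints at [70.073, 18.312, 89.639, -0, 72.044, -1.146], TCP at [185.13, 544.399, 213.976] pointing down, gripper open.
Joint ranges: [-177.97, 177.97], [-48.28, 115.42], [12.27, 149.76], [-77.06, 257.06], [2.81, 150.46], [-146.56, 146.56]. Speed limits (degrees/s): [147.25, 147.25, 180, 180, 180, 180].

### API

Orientations are given as [roll, pitch, yaw] about the fixed x, y, z axes, in that order (R = Rz(yaw) Ry(pitch) Rx(roll)).
In Python, from workcell import env, cams gives the robot as it stands.
- The arm moves only by the tool apply_moves, never from a script. Its argument "deltas" is a list of rows, each a list of 5 numbers: the shift along the tool's x, y, z in m, then the turn about the tool's z in rad, then the opening, from -1 (shut) to 1 (fully open), so that 0 is half open. In form: [[tx, ty, tz, roll, gripper], ...]. A call has 1 to 5 rows; each row is the pose to reach, as a shift and turn from the pose commanded when the call began, along the tool's axes at that moment; what a row does not reach only later rows make up. A row lasts 1/10 s, in which the tool goes at most 50 mm and 8.59 degrees, less where a joint would pass 70% of its speed; a pose out of reach is approached as far as the arm can. A call with a gripper value outside its range is refused whole. The fingers move at their own pace and stop on an object; "grip_force" is the grip in N (left out, the last holds). Time passes only in rows, so rows that repeat a pose let the fingers close. It gives the time, the measured TCP pose, the force, the opening and the grip force at its end, in the units of the state.
- env.state(): the state, without advancing time (a new reading comes with each control period).
- cams.grab_frame(name): name is "side" or "top"; returns the picture (384x512x3 uint8, blue, green, red); there is no depth.
- cams.get_calibration(name): a dict with "mtx" (3x3 intrinsics, pixels), "k1" (the pictures are not rectified: a ray, as slopes to the right and down, at radius r is drawn at 1 + k1 r^2 times it, then the intrinsics apply), "eye" and "attitude" of the camera in the world. Camera axes: x right, y down, z forward; pixel columns grow to the right and rows downward; lengths in mm; the calibration is good to about 2 mm. A picture is of the moment at which its call begins. get_calibration takes no time and is no camera call.
- env.job_done(): hands the job in; it is judged then, once.
The state is a dict: "time_s": time; "qpos": joint angles; "qvel": joint speeds; "effort": joint torques, N m; "ee_pos": TCP position; "ee_rot": TCP orientation; "force": force on the tool from outside, world axes, zero at the start; "torque": the same for the moment, N m; "gripper_width": finger opening in mm; "gripper_force": force on a finger pad.
Only numpy, scipy, OpenCV 4.12 (cv2) and the standard library are available. Lean on these libraries where they do the work, as an engineer would, in place of code of your own. Each camera call takes 0.05 s, during which the arm holds its last target. There are 200 camera calls.

## Working session

There is one attempt and no reset: what is moved stays moved. The work goes in short steps, Python scripts to look and compute and a tool call to move; the robot and the scene stay as the last step left them, time stands still between calls to the robot, and variables do not carry over. Pictures are saved under pics/ and viewed, at most 10 in all, crops included, and the job is handed in when it is done.

Besides the shell and the picture viewer there is one more tool, called as name(argument=value, ...) on one line, values as JSON. apply_moves: Moves the arm, as the interface text tells. Its arguments: {"type":"object","properties":{"deltas":{"type":"array"},"grip_force":{"type":"number"}},"required":["deltas"]}

```bash
mkdir -p pics
python3 - <<'E'
from workcell import env, cams
import cv2,numpy as np
for n in("top","side"):
    im=cams.grab_frame(n); cv2.imwrite(f"pics/{n}0.png",im)
    c=cams.get_calibration(n); print(n,c)
s=env.state(); print(s)
a=cv2.imread("pics/top0.png")
E
```

```text
top {'mtx': array([[386.66607444,   0.        , 250.86775885],
       [  0.        , 386.66607444, 192.65622641],
       [  0.        ,   0.        ,   1.        ]]), 'k1': -0.06827551991677853, 'eye': array([ 393.35075187,   -1.09236321, 1076.1538045 ]), 'attitude': array([-1.69527332e+02,  7.78197380e-02, -8.93068706e+01])}
side {'mtx': array([[446.39096525,   0.        , 245.30375831],
       [  0.        , 446.39096525, 192.84898241],
       [  0.        ,   0.        ,   1.        ]]), 'k1': -0.10951504865121293, 'eye': array([ 437.57694111, -869.91045356,  851.50733341]), 'attitude': array([-130.34782992,    1.22232768,  -10.71594199])}
{'time_s': 0.1, 'qpos': array([ 7.00737109e+01,  1.83470594e+01,  8.96964507e+01,  4.43394016e-04,
        7.20427374e+01, -1.14651891e+00]), 'qvel': array([-0.01410259, -0.06002954, -0.18085041,  0.07026866, -0.06946349,
        0.04540125]), 'effort': array([ 1.24638780e-03, -4.13326442e+01, -2.32510203e+01,  7.28320889e-02,
        4.22721799e-02, -4.54010581e-05]), 'ee_pos': array([184.96980135, 543.99212642, 213.23364446]), 'ee_rot': array([-1.79913778e+02, -2.14724672e-03,  1.61220091e+02]), 'force': array([-0.9745447 , -0.65526133,  0.00202958]), 'torque': array([ 0.00546578, -0.00330695,  0.01330189]), 'gripper_force': 0.0, 'gripper_width': 91.26335139453374}
```

View pics/top0.png

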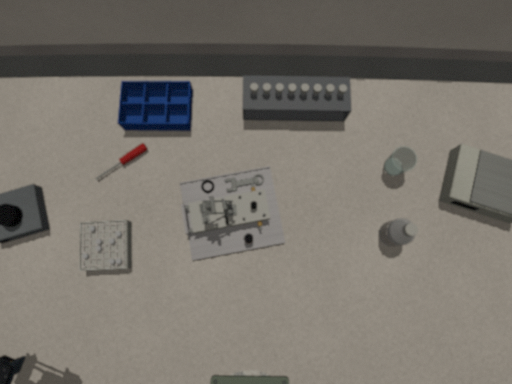

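View pics/side0.png

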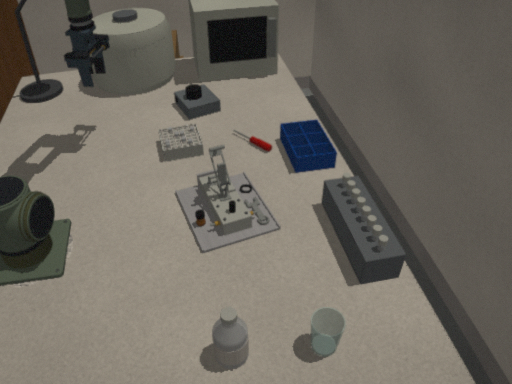

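The top view shows the tray with corners near (180,182), (270,168), (284,243), (192,259). The side view shows the latch standing raised around (217,170). I'll zoom in on both and find the tray.

```bash
cat > h.py <<'E'
import numpy as np,cv2
from scipy.spatial.transform import Rotation as R
from workcell import env,cams
def cal(n):
    c=cams.get_calibration(n); return c['mtx'],c['k1'],np.array(c['eye']),R.from_euler('xyz',c['attitude'],degrees=True).as_matrix()
def ray(n,uv):
    K,k,e,A=cal(n); d=np.linalg.solve(K,[uv[0],uv[1],1])[:2]; p=d.copy()
    for _ in range(20): p=d/(1+k*(p@p))
    return e,A@np.array([p[0],p[1],1])
def onz(n,uv,z):
    e,d=ray(n,uv); return e+d*(z-e[2])/d[2]
def proj(n,P):
    K,k,e,A=cal(n); c=A.T@(np.asarray(P)-e); p=c[:2]/c[2]; p=p*(1+k*(p@p)); return K[:2,:2]@p+K[:2,2]
def tri(a,b):  # rays -> midpoint, gap
    (e1,d1),(e2,d2)=ray('top',a),ray('side',b); M=np.stack([d1,-d2],1); t=np.linalg.lstsq(M,e2-e1,rcond=None)[0]
    p,q=e1+t[0]*d1,e2+t[1]*d2; return (p+q)/2,np.linalg.norm(p-q)
E
python3 - <<'E'
from h import *
a=cv2.imread("pics/top0.png")[155:275,165:300]; b=cv2.imread("pics/side0.png")[135:255,160:295]
o=np.hstack([cv2.resize(x,(400,356),interpolation=cv2.INTER_CUBIC) for x in(a,b)]); cv2.imwrite("pics/z0.png",cv2.convertScaleAbs(o,alpha=1.5))
for uv in[(180,182),(270,168),(284,243),(192,259)]: print(onz('top',uv,8).round(0))
for uv in[(176,192),(241,175),(277,216),(212,245)]: print('s',onz('side',uv,8).round(0))
E
```

```text
[619. 204.   8.]
[663. -51.   8.]
[451. -90.   8.]
[404. 161.   8.]
s [405. 156.   8.]
s [607. 195.   8.]
s [671.  -6.   8.]
s [482. -77.   8.]
```

View pics/z0.png

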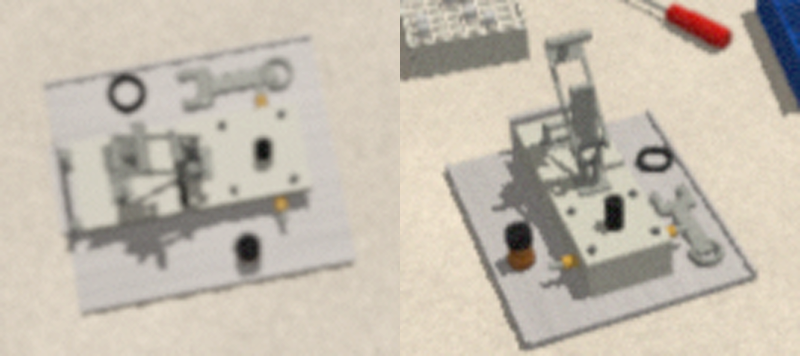

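The zoom shows the tray outline clearly, with the latch raised. Its tall T-end is at side zoom (568,42) and the handle plate at (585,110). I'll fit the tray frame and overlay both +x hypotheses.

```bash
cat >> h.py <<'E'
def fit(P):
    # P: corners in order (-130,110),(130,110),(130,-110),(-130,-110) -> centre,yaw
    Q=np.array([(-130,110),(130,110),(130,-110),(-130,-110)],float); P=np.array(P)[:,:2]; c=P.mean(0); A=P-c
    z=((Q[:,0]-1j*Q[:,1])*(A[:,0]+1j*A[:,1])).sum(); return c,np.angle(z),np.linalg.norm(A,axis=1)
E
python3 - <<'E'
from h import *
s=135/400
T=[(165+x*s,155+y*120/356) for x,y in[(45,85),(308,38),(353,262),(82,313)]]
S=[(160+x*s,135+y*120/356) for x,y in[(45,170),(248,112),(355,275),(125,347)]]
pt=[onz('top',u,8) for u in T]; ps=[onz('side',u,8) for u in S]
print(np.round(pt,0),np.round(ps,0))
# top order: far-left, far-right, near-right, near-left (image right = -y). side: (405,156),(…)
ct,yt,rt=fit(pt); print(ct,np.degrees(yt),rt)
cs,ys,rs=fit([ps[1],ps[2],ps[3],ps[0]]); print(cs,np.degrees(ys),rs)
c=(ct+cs)/2; y=(yt+ys)/2
a=cv2.imread("pics/top0.png");b=cv2.imread("pics/side0.png")
def big(im,x0,y0,w,h,f): return cv2.convertScaleAbs(cv2.resize(im[y0:y0+h,x0:x0+w],None,fx=f,fy=f,interpolation=cv2.INTER_LANCZOS4),alpha=1.7)
A=big(a,188,172,84,78,4.75);B=big(b,178,138,65,85,6.15)
print(A.shape,B.shape)
def W(p,sg): d=np.array([np.cos(y),np.sin(y)])*sg; n=np.array([-d[1],d[0]]); return np.r_[c+d*p[0]+n*p[1],p[2]]
for sg,col in((1,(0,0,255)),(-1,(255,0,0))):
  for p in[(0,0,76),(69.5,22,71),(69.5,-22,71),(12,40,50),(12,-40,50),(-100,40,50),(-100,-40,50)]:
    for n,I,o,f in(('top',A,(188,172),4.75),('side',B,(178,138),6.15)):
      u=(proj(n,W(p,sg))-o+.5)*f; cv2.circle(I,tuple(int(v) for v in u),2,col,-1)
H=max(A.shape[0],B.shape[0]); O=np.zeros((H,800,3),np.uint8); O[:A.shape[0],:A.shape[1]]=A; O[:B.shape[0],400:400+B.shape[1]]=B[:,:400]
cv2.imwrite("pics/z1.png",O)
E
```

```text
[[614. 203.   8.]
 [663. -48.   8.]
 [450. -90.   8.]
 [400. 159.   8.]] [[403. 155.   8.]
 [618. 204.   8.]
 [668. -51.   8.]
 [454. -95.   8.]]
[532.07555454  56.05505326] -78.72922933487409 [168.3684939  167.30042771 167.67890797 167.35609448]
[535.70133029  53.20657079] -78.24573548813275 [171.90067329 168.61912399 169.4498281  167.4612806 ]
(370, 399, 3) (523, 400, 3)
```

View pics/z1.png

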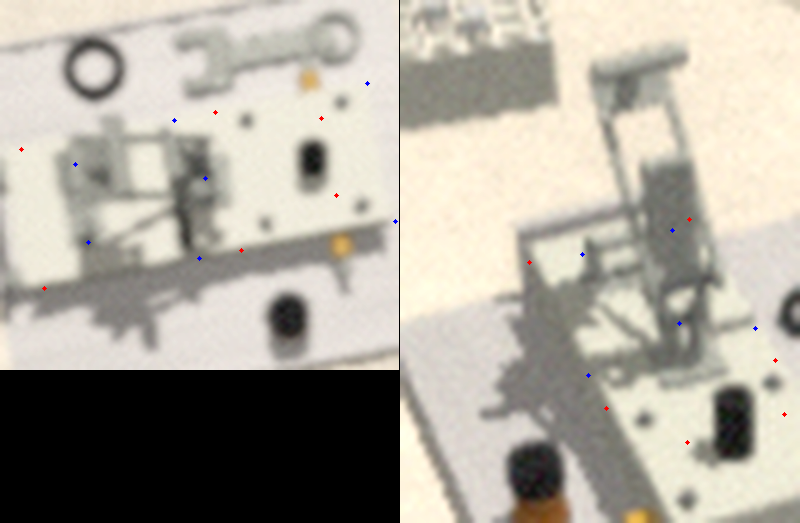

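The blue dots match, so cell +x points towards world +y (yaw ≈ 101.5°). The keeper posts are at top (75–88,165–242) and side (590,255). The grip pin runs from side zoom (595,70) to (685,45), and the handle's upper end is near (667,163). Next I intersect the side rays with the cell's y=0 plane.

```bash
cat >> h.py <<'E'
C=np.array([533.9,54.6]); YAW=np.radians(101.5)
D=np.array([np.cos(YAW),np.sin(YAW)]); N=np.array([-D[1],D[0]])
def W(p): return np.r_[C+D*p[0]+N*p[1],p[2]]
def toC(P): q=np.asarray(P)[:2]-C; return np.r_[q@D,q@N,P[2]]
def onplane(n,uv,y=0):
    e,d=ray(n,uv); n3=np.r_[N,0]; t=(y-(e[:2]-C)@N)/(d@n3); return toC(e+d*t)
def lev(th,p): return np.array([p[0]*np.cos(th)+p[1]*np.sin(th),76-p[0]*np.sin(th)+p[1]*np.cos(th)])
def claw(th,ph,p): o=lev(th,(-21.7,-3.8)); return o+np.array([p[0]*np.cos(ph)-p[1]*np.sin(ph),p[0]*np.sin(ph)+p[1]*np.cos(ph)])
E
python3 - <<'E'
from h import *
def s(x,y): return (178+(x-400)/6.15-.5,138+y/6.15-.5)
def t(x,y): return (188+x/4.75-.5,172+y/4.75-.5)
g=onplane('side',s(640,58)); print('grip',g)
print('pin ends',onplane('side',s(597,72),20),onplane('side',s(684,47),-20),onplane('side',s(597,72),-20),onplane('side',s(684,47),20))
print('handle end',onplane('side',s(667,163)))
from scipy.optimize import fsolve
for th in(1.4,1.5,1.6,1.7,1.8,1.9,2.0,2.1):
    h=lev(th,(-80,7)); o=lev(th,(-21.7,-3.8)); v=g[[0,2]]-o
    ph=np.arctan2(v[1],v[0])-np.arctan2(34,94); print(th,'hend',h.round(),'L',np.hypot(*v).round(1),'ph',ph.round(2), 'topproj end',((proj('top',W((h[0],0,h[1])))-[188,172]+.5)*4.75).round(),'side',((proj('side',W((h[0],0,h[1])))-[178,138]+.5)*6.15+[400,0]).round(),
    'claw top',((proj('top',W(np.insert(claw(th,ph,(94,34)),1,0)))-[188,172]+.5)*4.75).round())
E
```

```text
grip [ 2.89151647e+01 -2.12143003e-14  1.99065229e+02]
pin ends [ 26.02261119  20.         199.44560679] [ 29.92284104 -20.         198.43155753] [167.15048432 -20.          98.62707252] [-92.82881668  20.         285.88522833]
handle end [ 1.40720363e+00 -1.61543883e-14  1.62913087e+02]
1.4 hend [ -7. 156.] L 108.6 ph 0.88 topproj end [210. 154.] side [674. 187.] claw top [140. 156.]
1.5 hend [  1. 156.] L 107.3 ph 0.9 topproj end [194. 157.] side [668. 176.] claw top [139. 155.]
1.6 hend [  9. 156.] L 106.2 ph 0.92 topproj end [179. 160.] side [662. 166.] claw top [138. 155.]
1.7 hend [ 17. 154.] L 105.4 ph 0.94 topproj end [164. 163.] side [656. 159.] claw top [137. 155.]
1.8 hend [ 25. 152.] L 104.8 ph 0.96 topproj end [149. 167.] side [650. 153.] claw top [136. 155.]
1.9 hend [ 32. 149.] L 104.5 ph 0.98 topproj end [135. 170.] side [644. 149.] claw top [136. 155.]
2.0 hend [ 40. 146.] L 104.4 ph 1.0 topproj end [122. 174.] side [639. 146.] claw top [136. 155.]
2.1 hend [ 46. 142.] L 104.6 ph 1.02 topproj end [110. 178.] side [635. 146.] claw top [136. 155.]
```

Run:
```python
from h import *
a=cv2.imread("pics/top0.png");b=cv2.imread("pics/side0.png")
rois={'top':(a,195,190,50,50,8),'side':(b,200,138,50,75,8)}
O=np.zeros((600,800,3),np.uint8)
for i,(n,(im,x0,y0,w,h,f)) in enumerate(rois.items()):
    I=cv2.convertScaleAbs(cv2.resize(im[y0:y0+h,x0:x0+w],None,fx=f,fy=f,interpolation=cv2.INTER_LANCZOS4),alpha=1.6)
    def dot(P,col):
        u=(proj(n,W(P))-[x0,y0]+.5)*f; cv2.circle(I,tuple(int(v) for v in u),3,col,-1)
    for ph,col in((.6,(0,0,255)),(.8,(0,200,0)),(1.0,(255,0,0))):
        p=claw(1.5,ph,(94,34)); print(ph,p)
        for y in(-20,20): dot((p[0],y,p[1]),col)
    for y in(-22,22): dot((69.5,y,75),(255,0,255))
    for y in(-11,11): p=lev(1.5,(-80,7)); dot((p[0],y,p[1]),(0,255,255))
    O[:I.shape[0],i*400:i*400+400]=I[:600]
cv2.imwrite("pics/z2.png",O)
```

```text
0.6 [ 53.05822548 178.51464325]
0.8 [ 35.77484536 188.49634051]
1.0 [ 16.85292504 194.84539081]
0.6 [ 53.05822548 178.51464325]
0.8 [ 35.77484536 188.49634051]
1.0 [ 16.85292504 194.84539081]
```

View pics/z2.png

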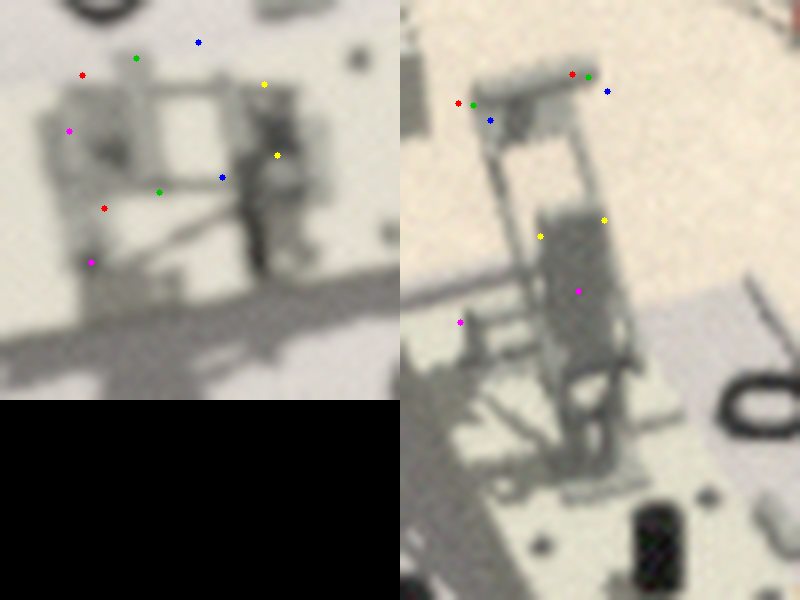

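The top zoom shows the grip pin as a strip from (130,50) to (148,190), and the side zoom from (475,92) to (598,72). Both lie near the φ≈0.8 dots with the lever at about 1.5. I'll triangulate the pin centre and work out the approach.

Run:
```python
from h import *
P,g=tri((195+139/8-.5,190+121/8-.5),(200+137/8-.5,138+81/8-.5)); print('pin',P,toC(P),g)
k,g2=tri((195+88/8-.5,190+262/8-.5),(200+70/8-.5,138+318/8-.5)); print('post+y',toC(k),g2)
s=env.state(); Rt=R.from_euler('xyz',s['ee_rot'],degrees=True).as_matrix()
print(s['ee_pos'])
t=W((37,0,220)); print(t,'tool delta',Rt.T@(t-s['ee_pos']))
```

```text
pin [528.45775952  92.15777903 190.43196514] [ 37.88880377  -2.15483093 190.43196514] 1.3792740957737186
post+y [70.33167206 19.9607184  75.22480816] 3.1960460365233243
[184.96980135 543.99212642 213.23364446]
[526.52338643  90.85721407 220.        ] tool delta [-469.24918304 -319.06323839   -6.30380498]
```

```bash
sed -i 's/C=np.array(\[533.9,54.6\])/C=np.array([535.5,54.8])/' h.py
cat > d.py <<'E'
import sys
from h import *
s=env.state(); Rt=R.from_euler('xyz',s['ee_rot'],degrees=True).as_matrix()
print('cell TCP',toC(s['ee_pos']).round(1),'yaw err(tool z, rad)',np.round(np.radians(s['ee_rot'][2]-101.5),3),'F cell',np.round([s['force'][:2]@D,s['force'][:2]@N,s['force'][2]],1),'w',round(s['gripper_width'],1),'gf',s['gripper_force'],'t',s['time_s'])
if len(sys.argv)>3: print('tool delta m',(Rt.T@(W([float(v) for v in sys.argv[1:4]])-s['ee_pos'])/1000).round(4))
E
```

```text
(no output)
```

apply_moves(deltas=[[-0.039, -0.026, -0.006, 0.12, 1], [-0.078, -0.053, -0.012, 0.24, 1], [-0.117, -0.08, -0.018, 0.36, 1], [-0.156, -0.106, -0.024, 0.48, 1], [-0.195, -0.133, -0.03, 0.6, 1]])

```text
time_s: 0.6
ee_pos: [327.6, 354.0, 243.9]
ee_rot: [-180.0, 0.0, 126.6]
force: [1.5, -0.5, -0.3]
gripper_width: 91.5
gripper_force: 0.0
```

```bash
python3 d.py 37 0 230
```

```text
cell TCP [334.7 144.1 243.9] yaw err(tool z, rad) 0.438 F cell [-0.8 -1.4 -0.3] w 91.5 gf 0.0 t 0.6
tool delta m [-0.3307  0.0043  0.014 ]
```

apply_moves(deltas=[[-0.047, 0, 0, 0.1, 1], [-0.094, 0, 0, 0.2, 1], [-0.141, 0, 0, 0.3, 1], [-0.188, 0, 0, 0.4, 1], [-0.235, 0.002, 0.002, 0.44, 1]])

```text
time_s: 1.1
ee_pos: [470.1, 167.0, 242.0]
ee_rot: [180.0, -0.0, 101.5]
force: [-0.1, 0.2, -0.6]
gripper_width: 91.3
gripper_force: 0.0
```

```bash
python3 d.py 37 0 230
```

```text
cell TCP [123.   41.7 242. ] yaw err(tool z, rad) -0.001 F cell [ 0.3  0.1 -0.6] w 91.3 gf 0.0 t 1.1
tool delta m [-0.086   0.0418  0.012 ]
```

apply_moves(deltas=[[-0.035, 0.018, 0.003, 0, 1], [-0.07, 0.034, 0.006, 0, 1], [-0.086, 0.042, 0.012, 0, 1], [-0.086, 0.042, 0.012, 0, 1]])

```text
time_s: 1.5
ee_pos: [528.2, 91.5, 228.4]
ee_rot: [-179.8, -0.0, 101.5]
force: [-0.6, 0.8, -0.5]
gripper_width: 91.0
gripper_force: 0.0
```

```bash
python3 d.py 37 0 176
python3 - <<'E'
from h import *
a=cams.grab_frame('top'); b=cams.grab_frame('side')
f=lambda im,x,y,w,h:cv2.convertScaleAbs(cv2.resize(im[y:y+h,x:x+w],(400,600),interpolation=cv2.INTER_CUBIC),alpha=1.6)
cv2.imwrite('pics/p1.png',np.hstack([f(a,180,140,90,135),f(b,180,70,90,135)]))
E
```

```text
cell TCP [ 3.740e+01 -2.000e-01  2.284e+02] yaw err(tool z, rad) -0.001 F cell [ 0.9  0.4 -0.5] w 91.0 gf 0.0 t 1.5
tool delta m [-0.0005 -0.      0.0524]
```

View pics/p1.png

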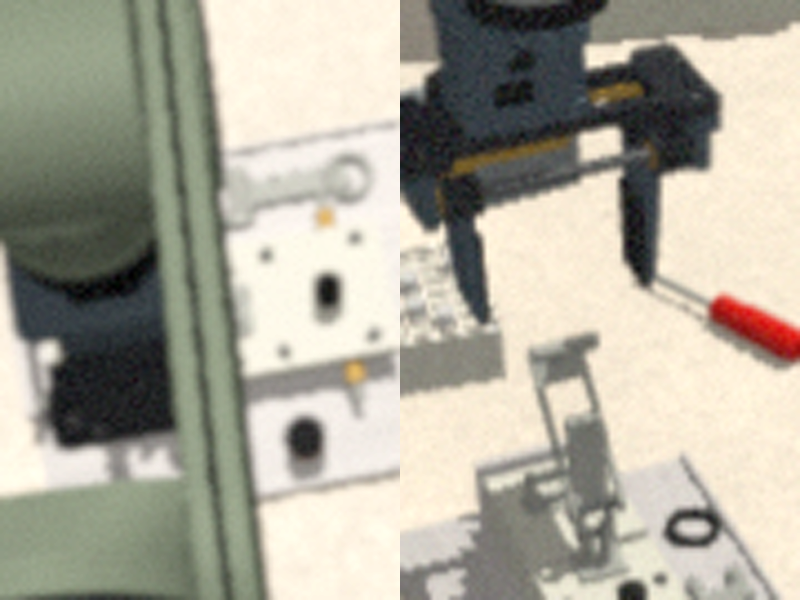

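The side view shows open fingertips at (483,310) and (648,280), centred over the grip pin at (565,345). The top view is blocked by the arm. I'll descend and pinch gently.

apply_moves(deltas=[[0, 0, 0.025, 0, 1], [0, 0, 0.052, 0, 0.5], [0, 0, 0.052, 0, -0.05], [0, 0, 0.052, 0, -0.2], [0, 0, 0.052, 0, -0.2]], grip_force=5)

```text
time_s: 2.1
ee_pos: [528.6, 93.9, 179.6]
ee_rot: [179.8, -0.0, 101.7]
force: [0.7, 0.0, -0.2]
gripper_width: 61.7
gripper_force: 0.0
```

apply_moves(deltas=[[0, 0, 0, 0, -0.3], [0, 0, 0, 0, -0.3], [0, 0, 0, 0, -0.3]], grip_force=5)

```text
time_s: 2.4
ee_pos: [528.4, 93.2, 178.6]
ee_rot: [179.9, -0.0, 101.6]
force: [0.3, 0.6, 1.2]
gripper_width: 39.8
gripper_force: 5.0
```

```bash
python3 d.py
python3 - <<'E'
from h import *
for th in(1.5,1.4,1.3,1.2,1.1,1.0,.95,.9):
    o=lev(th,(-21.7,-3.8)); k=np.array([69.5,71])-o; ph=np.arctan2(k[1],k[0])-np.arcsin(-1.5/np.hypot(*k))
    print(th,'ph',ph.round(3),'grip',claw(th,ph,(94,34)).round(1),'slack',(92-4-np.sqrt(k@k-1.5**2)).round(1))
for ph in(.8,.6,.4,.2,0,-.2): print(ph,claw(1.5,ph,(94,34)).round(1))
E
```

```text
cell TCP [ 39.1  -0.7 178.6] yaw err(tool z, rad) 0.002 F cell [ 0.6 -0.4  1.2] w 39.8 gf 4.99996080994606 t 2.4
1.5 ph -0.32 grip [ 94.6 100.1] slack 8.7
1.4 ph -0.304 grip [ 92.4 101. ] slack 6.9
1.3 ph -0.287 grip [ 90.3 101.9] slack 5.2
1.2 ph -0.269 grip [ 88.2 102.7] slack 3.7
1.1 ph -0.249 grip [ 86.3 103.4] slack 2.2
1.0 ph -0.229 grip [ 84.3 104. ] slack 1.0
0.95 ph -0.218 grip [ 83.4 104.3] slack 0.4
0.9 ph -0.208 grip [ 82.5 104.5] slack -0.2
0.8 [ 35.8 188.5]
0.6 [ 53.1 178.5]
0.4 [ 68.  165.3]
0.2 [ 80.  149.4]
0 [ 88.7 131.4]
-0.2 [ 93.6 112. ]
```

apply_moves(deltas=[[0.0045, 0, 0.002, 0, -0.3], [0.0085, 0, 0.0045, 0, -0.3], [0.0165, 0, 0.0095, 0, -0.3], [0.024, 0, 0.0155, 0, -0.3], [0.0315, 0, 0.0225, 0, -0.3]], grip_force=12)

```text
time_s: 2.9
ee_pos: [521.9, 125.0, 155.1]
ee_rot: [179.9, -0.0, 101.6]
force: [2.3, 1.4, 2.0]
gripper_width: 40.0
gripper_force: 12.0
```

apply_moves(deltas=[[0.0065, 0, 0.0075, 0, -0.3], [0.012, 0, 0.016, 0, -0.3], [0.017, 0, 0.0245, 0, -0.3], [0.0205, 0, 0.034, 0, -0.3], [0.0205, 0, 0.034, 0, -0.3]])

```text
time_s: 3.4
ee_pos: [517.6, 145.0, 120.0]
ee_rot: [180.0, -0.1, 101.6]
force: [3.4, 4.5, 1.2]
gripper_width: 39.6
gripper_force: 12.0
```

```bash
python3 d.py
python3 - <<'E'
from h import *
b=cams.grab_frame('side')
x0,y0,f=180,130,7.5
I=cv2.convertScaleAbs(cv2.resize(b[y0:y0+80,x0:x0+80],None,fx=f,fy=f,interpolation=cv2.INTER_CUBIC),alpha=1.6)
for y in(-22,22):
    u=(proj('side',W((69.5,y,71)))-[x0,y0]+.5)*f; cv2.circle(I,tuple(int(v) for v in u),3,(255,0,255),-1)
for th,c in((1.3,(0,0,255)),(1.5,(0,255,0)),(1.7,(255,0,0))):
    p=lev(th,(-80,7))
    for y in(-11,11):
        u=(proj('side',W((p[0],y,p[1])))-[x0,y0]+.5)*f; cv2.circle(I,tuple(int(v) for v in u),3,c,-1)
cv2.imwrite('pics/p2.png',I)
E
```

```text
cell TCP [ 92.   -0.5 120. ] yaw err(tool z, rad) 0.003 F cell [ 3.7 -4.2  1.2] w 39.6 gf 12.000153958797455 t 3.4
```

View pics/p2.png

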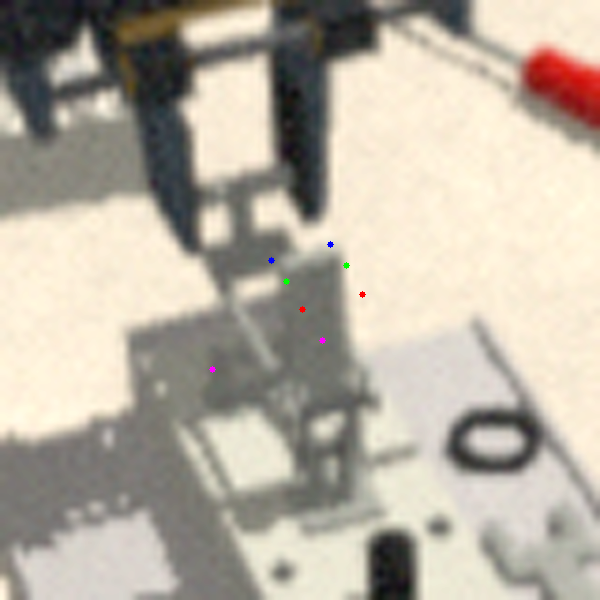

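The pin ends (205,190) and (285,170) sit well above the fingertips (190,250) and (315,215), so the pinch is deeper than assumed. The handle end is between the θ=1.5 and 1.7 dots. I'll work out the pin height relative to the TCP.

Run:
```python
from h import *
x0,y0,f=180,130,7.5
t=toC(env.state()['ee_pos'])
pr=lambda P:((proj('side',W(P))-[x0,y0]+.5)*f).round()
print('tips pred', pr((t[0],20+7,t[2])),pr((t[0],-20-7,t[2])))
for th in(1.5,1.6,1.7):
  for ph in(-.1,0,.1,.2):
    g=claw(th,ph,(94,34)); print(th,ph,g.round(1),pr((g[0],0,g[1])), pr((g[0],20,g[1])),pr((g[0],-20,g[1])))
```

```text
tips pred [170. 235.] [307. 200.]
1.5 -0.1 [ 91.6 121.8] [239. 214.] [188. 227.] [290. 201.]
1.5 0 [ 88.7 131.4] [240. 197.] [188. 210.] [291. 185.]
1.5 0.1 [ 84.8 140.6] [241. 183.] [190. 196.] [293. 170.]
1.5 0.2 [ 80.  149.4] [244. 170.] [192. 183.] [296. 157.]
1.6 -0.1 [ 93.8 122.2] [237. 210.] [186. 223.] [288. 197.]
1.6 0 [ 90.8 131.8] [238. 193.] [186. 206.] [289. 181.]
1.6 0.1 [ 87. 141.] [239. 179.] [188. 191.] [291. 166.]
1.6 0.2 [ 82.2 149.8] [242. 166.] [190. 179.] [294. 153.]
1.7 -0.1 [ 96.  122.5] [235. 207.] [184. 219.] [286. 194.]
1.7 0 [ 93. 132.] [236. 190.] [185. 203.] [287. 177.]
1.7 0.1 [ 89.2 141.2] [237. 175.] [186. 188.] [289. 162.]
1.7 0.2 [ 84.4 150. ] [240. 162.] [188. 175.] [292. 149.]
```

Corrected for the tip offset, the pin is about 22 mm above the TCP with claw pitch ≈0.1. Lowering that way would bring the fingertips near the posts, so I'll re-pinch higher, which the claw's friction allows.

apply_moves(deltas=[[0, 0, 0, 0, -0.05], [0, 0, 0, 0, 0.1], [0, 0, 0, 0, 0.15], [-0.003, 0.0005, -0.005, 0, 0.15], [-0.004, 0.0005, -0.009, 0, 0.15]], grip_force=5)

```text
time_s: 3.95
ee_pos: [518.6, 139.6, 130.7]
ee_rot: [-180.0, 0.0, 101.6]
force: [1.7, -0.2, -0.1]
gripper_width: 52.7
gripper_force: 0.0
```

apply_moves(deltas=[[0, 0, 0, 0, 0.15], [0, 0, 0, 0, 0], [0, 0, 0, 0, -0.2], [0, 0, 0, 0, -0.2], [0, 0, 0, 0, -0.2]])

```text
time_s: 4.45
ee_pos: [518.9, 140.2, 130.4]
ee_rot: [180.0, -0.0, 101.6]
force: [0.5, 0.7, 0.6]
gripper_width: 39.6
gripper_force: 5.0
```

```bash
python3 d.py
python3 - <<'E'
from h import *
b=cams.grab_frame('side')
x0,y0,f=180,130,7.5
I=cv2.convertScaleAbs(cv2.resize(b[y0:y0+80,x0:x0+80],None,fx=f,fy=f,interpolation=cv2.INTER_CUBIC),alpha=1.6)
cv2.imwrite('pics/p3.png',I)
t=toC(env.state()['ee_pos'])
pr=lambda P:((proj('side',W(P))-[x0,y0]+.5)*f).round()
print('tips pred', pr((t[0]-16,20,t[2])),pr((t[0]-16,-20,t[2])))
E
```

```text
cell TCP [ 87.   -0.8 130.4] yaw err(tool z, rad) 0.002 F cell [ 0.6 -0.6  0.6] w 39.6 gf 5.0000204890966415 t 4.45
tips pred [204. 238.] [307. 212.]
```

View pics/p3.png

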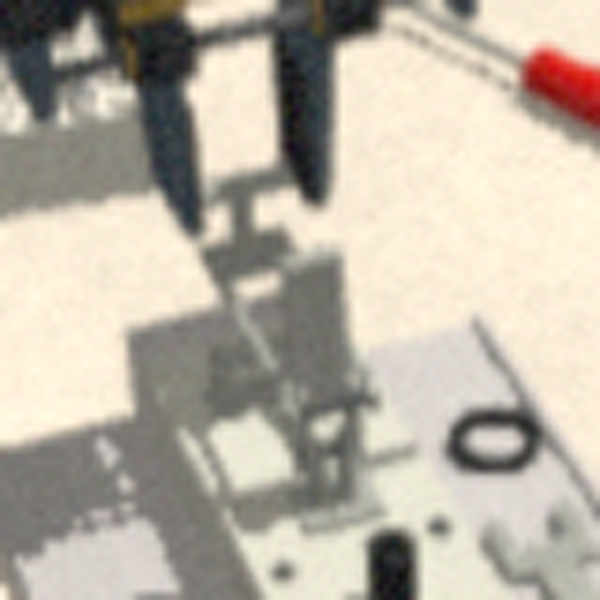

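Fingertips (203,235) and (308,205) match the predicted positions, and the pin is now about 10 mm above the TCP at claw pitch ≈0.1. I'll lower the hook behind the bar along its arc.

apply_moves(deltas=[[0.002, 0, 0.005, 0, -0.3], [0.004, 0, 0.011, 0, -0.3], [0.0065, 0, 0.018, 0, -0.3], [0.008, 0, 0.025, 0, -0.3], [0.009, 0, 0.031, 0, -0.3]], grip_force=10)

```text
time_s: 5.0
ee_pos: [517.1, 149.2, 98.7]
ee_rot: [180.0, 0.0, 101.6]
force: [1.9, -2.5, 0.8]
gripper_width: 39.4
gripper_force: 10.0
```

apply_moves(deltas=[[0, 0, 0.0, 0, -0.3], [0.0005, 0, 0.002, 0, -0.3], [0.0005, 0, 0.003, 0, -0.3], [0.0005, 0, 0.003, 0, -0.3]])

```text
time_s: 5.4
ee_pos: [516.9, 149.6, 96.5]
ee_rot: [180.0, -0.0, 101.6]
force: [3.4, -1.6, -0.0]
gripper_width: 39.7
gripper_force: 10.0
```

```bash
python3 d.py
```

```text
cell TCP [96.6 -0.7 96.5] yaw err(tool z, rad) 0.002 F cell [-2.2 -3.  -0. ] w 39.7 gf 10.000022649765015 t 5.4
```

apply_moves(deltas=[[0, 0, 0.001, 0, -0.3], [0, 0, 0.002, 0, -0.3], [0, 0, 0.003, 0, -0.3], [0, 0, 0.003, 0, -0.3]])

```text
time_s: 5.8
ee_pos: [516.9, 149.6, 93.4]
ee_rot: [180.0, -0.0, 101.6]
force: [2.6, -0.7, -0.8]
gripper_width: 40.0
gripper_force: 10.0
```

apply_moves(deltas=[[0, 0, 0.001, 0, -0.3], [0, 0, 0.002, 0, -0.3], [0, 0, 0.002, 0, -0.3]])

```text
time_s: 6.1
ee_pos: [516.9, 149.6, 91.5]
ee_rot: [180.0, -0.0, 101.6]
force: [2.4, -0.9, 0.6]
gripper_width: 39.7
gripper_force: 10.0
```

```bash
python3 d.py
python3 - <<'E'
from h import *
b=cams.grab_frame('side')
x0,y0,f=190,145,10
I=cv2.convertScaleAbs(cv2.resize(b[y0:y0+60,x0:x0+60],None,fx=f,fy=f,interpolation=cv2.INTER_CUBIC),alpha=1.6)
cv2.imwrite('pics/p4.png',I)
pr=lambda P:((proj('side',W(P))-[x0,y0]+.5)*f).round()
t=toC(env.state()['ee_pos'])
print('tips pred', pr((t[0]-16,20,t[2])),pr((t[0]-16,-20,t[2])),'bar',pr((69.5,22,75)),pr((69.5,-22,75)))
for th in(1.5,1.6):
  for ph in(-.2,-.25,-.3,-.35):
    g=claw(th,ph,(94,34)); print(th,ph,g.round(1),pr((g[0],20,g[1])),pr((g[0],-20,g[1])))
E
```

```text
cell TCP [96.6 -0.7 91.5] yaw err(tool z, rad) 0.002 F cell [-1.3 -2.2  0.6] w 39.7 gf 10.000123679637909 t 6.1
tips pred [171. 261.] [305. 226.] bar [182. 332.] [329. 293.]
1.5 -0.2 [ 93.6 112. ] [151. 177.] [286. 143.]
1.5 -0.25 [ 94.2 107.1] [152. 190.] [286. 156.]
1.5 -0.3 [ 94.5 102.1] [153. 204.] [287. 170.]
1.5 -0.35 [94.6 97.1] [154. 218.] [288. 184.]
1.6 -0.2 [ 95.7 112.4] [149. 172.] [283. 138.]
1.6 -0.25 [ 96.3 107.5] [149. 185.] [284. 151.]
1.6 -0.3 [ 96.7 102.5] [150. 199.] [284. 164.]
1.6 -0.35 [96.8 97.5] [152. 213.] [285. 178.]
```

View pics/p4.png

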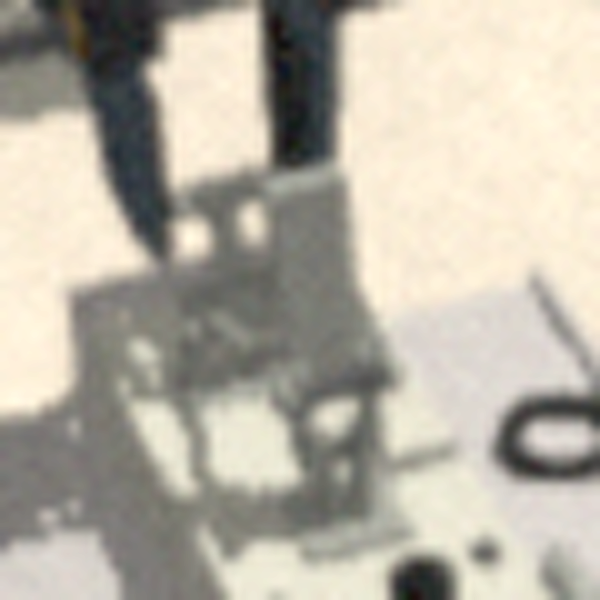

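The side view shows the pin (left end at (175,195)) with the plate just above the keeper region near (230,275), giving claw pitch ≈-0.29 with no contact yet. I'll feel downward in 1 mm steps.

apply_moves(deltas=[[0, 0, 0.001, 0, -0.3], [0, 0, 0.002, 0, -0.3], [0, 0, 0.002, 0, -0.3]])

```text
time_s: 6.45
ee_pos: [517.0, 149.9, 89.9]
ee_rot: [180.0, -0.0, 101.6]
force: [1.2, 1.9, 5.3]
gripper_width: 39.4
gripper_force: 10.0
```

apply_moves(deltas=[[0, 0, 0.001, 0, -0.3], [0, 0, 0.001, 0, -0.3], [0, 0, 0.001, 0, -0.3]])

```text
time_s: 6.75
ee_pos: [516.9, 150.2, 88.9]
ee_rot: [180.0, -0.1, 101.6]
force: [0.6, 1.7, 5.5]
gripper_width: 39.9
gripper_force: 10.0
```

apply_moves(deltas=[[0, 0, 0.001, 0, -0.3], [0, 0, 0.001, 0, -0.3], [0, 0, 0.001, 0, -0.3]])

```text
time_s: 7.05
ee_pos: [516.9, 150.3, 87.6]
ee_rot: [180.0, -0.1, 101.6]
force: [0.4, 4.5, 4.7]
gripper_width: 39.6
gripper_force: 10.0
```

Contact at TCP z≈90 with about 5 N, which fits the plate resting on the bar. I'll ease up 1.5 mm, then draw back along the path.

apply_moves(deltas=[[0, 0, -0.001, 0, -0.3], [0, 0, -0.002, 0, -0.3], [-0.002, 0, -0.0025, 0, -0.3], [-0.004, 0, -0.0033, 0, -0.3], [-0.004, 0, -0.0033, 0, -0.3]])

```text
time_s: 7.55
ee_pos: [517.1, 148.6, 90.5]
ee_rot: [180.0, -0.4, 101.5]
force: [-0.9, 13.8, 3.0]
gripper_width: 39.7
gripper_force: 10.0
```

```bash
python3 d.py
```

```text
cell TCP [95.6 -0.7 90.5] yaw err(tool z, rad) -0.0 F cell [13.7 -1.9  3. ] w 39.7 gf 10.000057518482208 t 7.55
```

apply_moves(deltas=[[0.002, 0, 0, 0, -0.3], [0.002, 0, 0, 0, -0.3], [0.002, 0, 0, 0, -0.3]])

```text
time_s: 7.85
ee_pos: [517.1, 148.8, 90.5]
ee_rot: [180.0, -0.1, 101.6]
force: [1.3, 6.3, 2.2]
gripper_width: 39.8
gripper_force: 10.0
```

```bash
python3 d.py
python3 - <<'E'
from h import *
b=cams.grab_frame('side')
x0,y0,f=190,145,10
c=lambda im:cv2.convertScaleAbs(cv2.resize(im[y0:y0+60,x0:x0+40],None,fx=f,fy=f,interpolation=cv2.INTER_CUBIC),alpha=1.8)
I=c(b); cv2.imwrite('pics/raw5.png',b)
J=I.copy()
pr=lambda P:tuple(int(v) for v in (proj('side',W(P))-[x0,y0]+.5)*f)
for th,col in((1.5,(0,255,0)),):
    p=lev(th,(-80,10)); q=lev(th,(-12,10)); [cv2.line(J,pr((p[0],y,p[1])),pr((q[0],y,q[1])),col,1) for y in(-11,11)]; cv2.line(J,pr((p[0],-11,p[1])),pr((p[0],11,p[1])),col,1)
cv2.line(J,pr((69.5,-22,75)),pr((69.5,22,75)),(255,0,255),1)
for ph,col in((-.2,(0,0,255)),(-.35,(255,0,0))):
    for pz in((94,34),(82,9),(102,9)):
        g=claw(1.5,ph,pz); cv2.line(J,pr((g[0],-17,g[1])),pr((g[0],17,g[1])),col,1)
cv2.imwrite('pics/p5.png',np.hstack([I,J]))
E
```

```text
cell TCP [95.8 -0.7 90.5] yaw err(tool z, rad) 0.002 F cell [ 6.  -2.5  2.2] w 39.8 gf 10.000070929527283 t 7.85
```

View pics/p5.png

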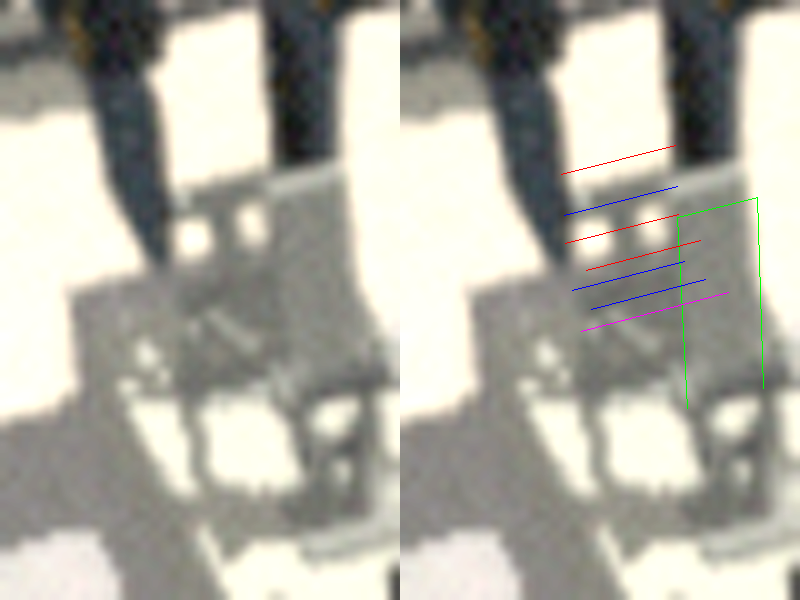

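The picture shows the handle at about θ≈1.65, and the pin (175–265, ~195) between the two predicted lines, so claw pitch is ≈-0.32. Geometry says the tooth is behind the bar with slack left. The residual 6 N looks like stored friction strain, so I'll release, re-pinch lightly and retry the draw slowly.

apply_moves(deltas=[[0, 0, 0, 0, -0.05], [0, 0, 0, 0, 0.0], [0, 0, 0, 0, 0.0]], grip_force=8)

```text
time_s: 8.2
ee_pos: [516.2, 146.8, 90.0]
ee_rot: [-179.8, 0.0, 101.6]
force: [0.6, -0.3, 1.0]
gripper_width: 45.8
gripper_force: 0.0
```

```bash
python3 d.py
```

```text
cell TCP [94.   0.6 90. ] yaw err(tool z, rad) 0.002 F cell [-0.4 -0.6  1. ] w 45.8 gf 0.0 t 8.2
```

apply_moves(deltas=[[0, 0, 0, 0, -0.2], [0, 0, 0, 0, -0.2], [-0.0005, 0, 0, 0, -0.2], [-0.001, 0, 0, 0, -0.2]])

```text
time_s: 8.6
ee_pos: [517.5, 147.1, 90.7]
ee_rot: [180.0, -0.1, 101.6]
force: [0.4, 4.2, -0.1]
gripper_width: 39.7
gripper_force: 8.0
```

```bash
python3 d.py
```

```text
cell TCP [94.1 -0.7 90.7] yaw err(tool z, rad) 0.002 F cell [ 4.  -1.2 -0.1] w 39.7 gf 7.999957054853439 t 8.6
```

apply_moves(deltas=[[-0.0005, 0, 0, 0, -0.2], [-0.001, 0, 0, 0, -0.2], [-0.0015, 0, 0, 0, -0.2], [-0.002, 0, 0, 0, -0.2]])

```text
time_s: 9.0
ee_pos: [517.6, 146.6, 91.0]
ee_rot: [180.0, -0.2, 101.6]
force: [-0.4, 8.8, 0.3]
gripper_width: 39.7
gripper_force: 8.0
```

```bash
python3 d.py
```

```text
cell TCP [93.5 -0.8 91. ] yaw err(tool z, rad) 0.001 F cell [ 8.7 -1.4  0.3] w 39.7 gf 7.998163998126984 t 9.0
```

apply_moves(deltas=[[-0.001, 0, -0.0002, 0, -0.2], [-0.002, 0, -0.0004, 0, -0.2], [-0.002, 0, -0.0004, 0, -0.2], [-0.002, 0, -0.0004, 0, -0.2]])

```text
time_s: 9.4
ee_pos: [518.0, 145.3, 91.8]
ee_rot: [179.9, -0.3, 101.6]
force: [-0.9, 9.8, 1.9]
gripper_width: 39.9
gripper_force: 8.0
```

```bash
python3 d.py
python3 - <<'E'
from h import *
b=cams.grab_frame('side'); a=cv2.imread('pics/raw5.png')
cv2.imwrite('pics/raw6.png',b)
# shift of handle patch and sliding-half end vs earlier frame
def sh(x,y,w,h):
    A=cv2.cvtColor(a[y:y+h,x:x+w],cv2.COLOR_BGR2GRAY).astype(np.float32);B=cv2.cvtColor(b[y:y+h,x:x+w],cv2.COLOR_BGR2GRAY).astype(np.float32)
    return cv2.phaseCorrelate(A,B,cv2.createHanningWindow((w,h),cv2.CV_32F))
print('handle',sh(212,155,18,20),'pin',sh(203,158,16,16),'half',sh(192,168,18,16))
E
```

```text
cell TCP [92.2 -0.9 91.8] yaw err(tool z, rad) 0.001 F cell [ 9.7 -1.   1.9] w 39.9 gf 8.000057190656662 t 9.4
handle ((0.29627296891880306, 0.14672748233926391), 1.0699189199341668) pin ((-0.10416761763083571, 0.19849131635850892), 1.1009170743636787) half ((0.24262570228197333, -0.2752883856618791), 1.0289935320615768)
```

The lever barely moved and the pinch probably slipped near its friction limit, so I'll grip firmer and pull again while watching the force.

apply_moves(deltas=[[0.001, 0, 0, 0, -0.2], [0.001, 0, 0, 0, -0.2], [0, 0, 0, 0, -0.2], [-0.001, 0, 0, 0, -0.2], [-0.001, 0, 0, 0, -0.2]], grip_force=20)

```text
time_s: 9.95
ee_pos: [518.1, 144.8, 92.1]
ee_rot: [179.9, -0.3, 101.5]
force: [-2.0, 11.6, 3.4]
gripper_width: 39.1
gripper_force: 20.0
```

```bash
python3 d.py
```

```text
cell TCP [91.6 -0.9 92.1] yaw err(tool z, rad) 0.0 F cell [11.8 -0.4  3.4] w 39.1 gf 20.000442266464233 t 9.95
```

apply_moves(deltas=[[-0.0005, 0, 0, 0, -0.2], [-0.001, 0, 0, 0, -0.2], [-0.001, 0, 0, 0, -0.2]])

```text
time_s: 10.25
ee_pos: [518.3, 144.3, 92.3]
ee_rot: [179.9, -0.4, 101.5]
force: [-2.8, 12.1, 4.7]
gripper_width: 38.9
gripper_force: 20.0
```

```bash
python3 d.py
cat > sh.py <<'E'
from h import *
b=cams.grab_frame('side'); a=cv2.imread('pics/raw5.png'); cv2.imwrite('pics/rawl.png',b)
A=cv2.cvtColor(a,cv2.COLOR_BGR2GRAY);B=cv2.cvtColor(b,cv2.COLOR_BGR2GRAY)
for n,(x,y,w,h) in dict(handle=(216,160,10,14),pin=(208,160,8,12),half=(196,172,12,14),fixed=(240,200,14,12)).items():
    U=lambda I:cv2.resize(I,None,fx=4,fy=4,interpolation=cv2.INTER_CUBIC)
    T=U(A[y:y+h,x:x+w]); S=U(B[y-8:y+h+8,x-8:x+w+8]); r=cv2.matchTemplate(S,T,cv2.TM_CCOEFF_NORMED); m=cv2.minMaxLoc(r)
    print(n,'px shift',m[3][0]/4-8,m[3][1]/4-8,round(m[1],2))
E
python3 sh.py
```

```text
cell TCP [91.1 -1.  92.3] yaw err(tool z, rad) 0.0 F cell [12.4  0.4  4.7] w 38.9 gf 20.000497698783875 t 10.25
handle px shift 1.0 1.25 0.94
pin px shift 0.25 -0.25 0.99
half px shift 0.0 0.5 0.91
fixed px shift 0.0 0.0 0.99
```

The handle has moved by (1.0,1.25) px, so the lever is now following (θ≈1.58). I'll keep drawing and raise slightly to stay off the bar.

apply_moves(deltas=[[-0.001, 0, -0.001, 0, -0.2], [-0.002, 0, -0.0015, 0, -0.2], [-0.003, 0, -0.002, 0, -0.2], [-0.003, 0, -0.002, 0, -0.2]])

```text
time_s: 10.7
ee_pos: [519.0, 140.6, 94.1]
ee_rot: [179.9, -0.3, 101.5]
force: [-2.4, 10.6, 4.7]
gripper_width: 39.3
gripper_force: 20.0
```

```bash
python3 d.py; python3 sh.py
```

```text
cell TCP [87.4 -0.9 94.1] yaw err(tool z, rad) 0.001 F cell [10.9  0.2  4.7] w 39.3 gf 20.00043421983719 t 10.7
handle px shift 2.75 4.25 0.78
pin px shift 0.75 0.0 0.98
half px shift 0.0 0.5 0.84
fixed px shift 0.0 0.0 0.99
```

apply_moves(deltas=[[0, 0, -0.001, 0, -0.2], [0, 0, -0.0015, 0, -0.2], [0, 0, -0.0015, 0, -0.2]])

```text
time_s: 11.05
ee_pos: [519.1, 139.5, 94.9]
ee_rot: [180.0, -0.2, 101.6]
force: [0.2, 7.4, -1.0]
gripper_width: 39.5
gripper_force: 20.0
```

```bash
python3 d.py; python3 sh.py
```

```text
cell TCP [86.2 -0.8 94.9] yaw err(tool z, rad) 0.002 F cell [ 7.2 -1.6 -1. ] w 39.5 gf 19.99990314245224 t 11.05
handle px shift 3.25 5.25 0.74
pin px shift 0.75 0.0 0.99
half px shift 0.0 0.75 0.87
fixed px shift 0.0 0.0 0.99
```

apply_moves(deltas=[[-0.001, 0, -0.0004, 0, -0.2], [-0.002, 0, -0.0008, 0, -0.2], [-0.003, 0, -0.0012, 0, -0.2], [-0.003, 0, -0.0012, 0, -0.2]])

```text
time_s: 11.5
ee_pos: [519.7, 136.5, 96.1]
ee_rot: [180.0, -0.2, 101.6]
force: [0.0, 6.7, 0.1]
gripper_width: 39.3
gripper_force: 20.0
```

```bash
python3 d.py; python3 sh.py
```

```text
cell TCP [83.2 -0.9 96.1] yaw err(tool z, rad) 0.001 F cell [ 6.5 -1.3  0.1] w 39.3 gf 19.999928176403046 t 11.5
handle px shift 1.25 -8.0 0.64
pin px shift 1.0 0.25 0.99
half px shift 0.0 1.0 0.85
fixed px shift 0.0 0.0 1.0
```

apply_moves(deltas=[[-0.001, 0, -0.0003, 0, -0.2], [-0.0015, 0, -0.0005, 0, -0.2], [-0.002, 0, -0.0006, 0, -0.2], [-0.002, 0, -0.0006, 0, -0.2]])

```text
time_s: 11.95
ee_pos: [520.0, 134.8, 96.8]
ee_rot: [180.0, -0.2, 101.6]
force: [-0.7, 7.5, 0.9]
gripper_width: 39.2
gripper_force: 20.0
```

```bash
python3 d.py; sed -i "s/A=cv2.cvt/A=cv2.cvt/; s/y-8:y+h+8,x-8:x+w+8/y-14:y+h+14,x-14:x+w+14/; s/\/4-8/\/4-14/g" sh.py; python3 sh.py
```

```text
cell TCP [81.4 -0.8 96.8] yaw err(tool z, rad) 0.001 F cell [ 7.5 -0.8  0.9] w 39.2 gf 19.999885261058807 t 11.95
handle px shift 1.25 -8.75 0.67
pin px shift 1.25 0.25 0.99
half px shift 0.0 1.0 0.78
fixed px shift 0.0 0.0 0.99
```

apply_moves(deltas=[[-0.001, 0, -0.0003, 0, -0.2], [-0.0015, 0, -0.0004, 0, -0.2], [-0.0015, 0, -0.0004, 0, -0.2]])

```text
time_s: 12.3
ee_pos: [520.3, 133.4, 97.2]
ee_rot: [180.0, -0.2, 101.6]
force: [-0.1, 7.8, 1.0]
gripper_width: 39.1
gripper_force: 20.0
```

```bash
python3 d.py
```

```text
cell TCP [80.  -0.8 97.2] yaw err(tool z, rad) 0.001 F cell [ 7.6 -1.4  1. ] w 39.1 gf 20.000000596046448 t 12.3
```

apply_moves(deltas=[[-0.0005, 0, -0.0001, 0, -0.2], [-0.001, 0, -0.0003, 0, -0.2], [-0.001, 0, -0.0003, 0, -0.2]])

```text
time_s: 12.6
ee_pos: [520.5, 132.4, 97.5]
ee_rot: [180.0, -0.2, 101.6]
force: [-0.8, 7.4, 1.6]
gripper_width: 39.5
gripper_force: 20.0
```

apply_moves(deltas=[[-0.0005, 0, -0.0001, 0, -0.2], [-0.001, 0, -0.0003, 0, -0.2], [-0.001, 0, -0.0003, 0, -0.2]])

```text
time_s: 12.9
ee_pos: [520.8, 131.5, 97.8]
ee_rot: [180.0, -0.2, 101.6]
force: [-0.8, 8.8, 0.9]
gripper_width: 39.0
gripper_force: 20.0
```

```bash
python3 d.py
python3 - <<'E'
from h import *
b=cv2.cvtColor(cams.grab_frame('side'),cv2.COLOR_BGR2GRAY); 
# handle end expected positions vs theta
for th in(.8,.9,1,1.1,1.2,1.3,1.4):
    p=lev(th,(-80,7)); print(th,proj('side',W((p[0],0,p[1]))).round(1))
A=cv2.cvtColor(cv2.imread('pics/raw5.png'),cv2.COLOR_BGR2GRAY)
d=cv2.absdiff(A,b); print('col mean along handle x=224..236'); 
for y in range(155,215,2): print(y,' '.join(f'{int(v):3d}' for v in b[y,206:240:2]))
E
```

```text
cell TCP [78.1 -0.8 97.8] yaw err(tool z, rad) 0.001 F cell [ 8.8 -0.9  0.9] w 39.0 gf 19.999917447566986 t 12.9
0.8 [229.  182.9]
0.9 [228. 180.]
1 [227.  177.2]
1.1 [226.  174.5]
1.2 [224.9 172. ]
1.3 [223.8 169.8]
1.4 [222.7 167.7]
col mean along handle x=224..236
155  54 142 153 149 148 148  87  15  23  37 109 151 149 148 150 151 154
157  44 124 152 149 150 149 109  19  17  40 122 147 149 153 152 153 154
159  37 109 146 148 145 149 122  15  29  38 122 147 151 149 151 149 153
161  39 103 150 148 146 144 118  21  23  41 125 152 148 152 151 151 153
163  38  85 128 120  94  86  70  44  26  45 121 150 149 152 152 152 150
165  39  62  76  70  69  78 100 109  18  47 142 148 152 150 151 151 152
167  37  47  99  90  78 143 151 140  63  49 144 149 152 147 149 148 150
169  39  69 144 101  72 110 107  90  89 129 149 149 149 148 153 150 149
171  73  53 121  79  67  73  75  77  90 141 151 152 150 148 151 148 151
173  75  69  79  69  66  63  63  62  74 104 148 152 151 149 149 154 149
175  82  78  62  65  67  63  65  64  82  92 141 147 144 143 142 139 137
177  82  84  64  66  65  68  69  74  69 
[... 627 characters left out ...]
 100  88 102  89  62  66  73 115 137 147 144 148 144
197  72  81 108 116 127  93  86  64  67  68  71 111 118 145 143 143 144
199  77  79 124 132  87  82  81  71  65  65  65 107 122 140 145 139  89
201  75  76  92 140  88  83  84  78  92 124 126 132  66  43  81 137 106
203  75  80  75 127 119  84  81  82 103 146 145 120  25  25  45 141 143
205  77  73  76  89  89  73  53  84 106 143 146 129  19  22  28 138 146
207  80  79  78  74  79  76  78  90 140 146 147 128  25  10  30 141 144
209 128  78  76  75  83 125 143 144 144 144 119  98  18  20  37 141 148
211  89  76  78  76  78 118 145 146 143 136  84  75  27  20  46 141 146
213 124  81  80  77  77  83 143 146 145 145 130  95 118 120 130 145 148
```

The handle's end edge is now near px (226,179), so the lever is at about 0.92 to 0.95, right at the taut point. I'll check with one more small pull.

apply_moves(deltas=[[-0.0005, 0, -0.0001, 0, -0.2], [-0.001, 0, -0.0002, 0, -0.2], [-0.001, 0, -0.0002, 0, -0.2]])

```text
time_s: 13.25
ee_pos: [520.8, 131.1, 97.9]
ee_rot: [180.0, -0.3, 101.5]
force: [-1.2, 9.7, 0.3]
gripper_width: 39.3
gripper_force: 20.0
```

apply_moves(deltas=[[-0.0005, 0, -0.0001, 0, -0.2], [-0.001, 0, -0.0002, 0, -0.2], [-0.001, 0, -0.0002, 0, -0.2]])

```text
time_s: 13.55
ee_pos: [520.9, 130.7, 98.0]
ee_rot: [180.0, -0.4, 101.5]
force: [-1.3, 11.9, -0.8]
gripper_width: 39.5
gripper_force: 20.0
```

```bash
python3 d.py
```

```text
cell TCP [77.3 -0.8 98. ] yaw err(tool z, rad) 0.0 F cell [11.9 -1.1 -0.8] w 39.5 gf 19.999593794345856 t 13.55
```

Only 0.4 mm of motion per 1 mm commanded, with the force rising, so the claw is taut. I'll relax the arm strain, open, and rise.

apply_moves(deltas=[[0.001, 0, 0, 0, -0.2], [0.002, 0, 0, 0, -0.2], [0.003, 0, 0, 0, -0.2], [0.003, 0, 0, 0, -0.2]])

```text
time_s: 13.95
ee_pos: [520.8, 130.9, 97.9]
ee_rot: [180.0, -0.0, 101.6]
force: [0.3, 4.3, -0.7]
gripper_width: 39.4
gripper_force: 20.0
```

apply_moves(deltas=[[0, 0, 0, 0, -0.08], [0, 0, 0, 0, 0.1], [0, 0, 0, 0, 0.3], [0, 0, 0, 0, 0.4]], grip_force=10)

```text
time_s: 14.35
ee_pos: [520.6, 130.0, 97.8]
ee_rot: [-180.0, 0.0, 101.6]
force: [-0.8, 0.1, -0.9]
gripper_width: 62.5
gripper_force: 0.0
```

apply_moves(deltas=[[0, 0, -0.02, 0, 0.4], [0, 0, -0.05, 0, 0.4], [0, 0, -0.085, 0, 0.4], [0, 0, -0.085, 0, -0.5], [0, 0, -0.085, 0, -1]])

```text
time_s: 14.85
ee_pos: [520.9, 130.2, 183.3]
ee_rot: [179.9, 0.0, 101.6]
force: [-0.8, -1.2, -1.3]
gripper_width: 50.4
gripper_force: 0.0
```

```bash
python3 d.py
python3 - <<'E'
from h import *
b=cv2.cvtColor(cams.grab_frame('side'),cv2.COLOR_BGR2GRAY); cv2.imwrite('pics/raw7.png',b)
for y in range(155,201,2): print(y,' '.join(f'{int(v):3d}' for v in b[y,196:240:2]))
for th in(.95,.6,.3,0):
    p=lev(th,(-68,10)); print(th,'corner',p.round(1),'TCP x,z',(p+[16,0]).round(1))
E
```

```text
cell TCP [ 76.8  -0.7 183.3] yaw err(tool z, rad) 0.002 F cell [-1.   1.  -1.3] w 50.4 gf 0.0 t 14.85
155  96  93 115 131 146 146 147 146 147 147 145 147 152 149 146 147 147 146 147 147 149 150
157 146 146 146 147 147 152 149 147 148 149 148 145 147 148 147 145 146 147 148 149 151 151
159 150 147 145 148 148 146 148 149 146 143 147 149 147 151 146 148 149 149 147 149 148 148
161 147 149 153 149 148 151 148 146 145 143 143 137 144 152 148 147 150 147 150 152 149 149
163 149 151 148 151 152 150 142 138 122 102  88  75 112 147 149 147 147 151 150 152 148 150
165 149 151 147 148 151 114  86  69  71  70  75  93 129 147 145 150 147 151 149 147 151 150
167 148 148 147 149 149 104  81  94  89  71 141 147 143 144 147 149 148 150 147 145 150 146
169 150 147 150 150 146 142 143 144 108  74 131 125 112 108 149 148 146 147 149 149 151 149
171 146 148 147 146 130 112  97  81  99  66  81  75  88 111 144 153 149 148 147 144 148 148
173 148 118 110  85  78  74  78  72  70  65  64  62  70 118 143 149 149 147 147 150 149 147
175 133  79  78  79  78  80  74  62  61  67  66  65  71  88 141 144 147 144 13
[... 600 characters left out ...]
6 144 145 144 132  67  59  49  45  71 111 106 113 131 124
191  74  74  74  73  77 125 141  92 139 144 143 132  64  59  96  74  91 101 109 126 138 128
193  75  78  75  70  75 101 142 118 117 144 140 129 101  64  82  73 111 141 144 145 145 138
195  74  74  77  75  76  78 126 124  88 101  88 102  87  62  61  74 113 136 142 146 143 141
197  78  76  74  76  76  75  79 108 116 126  89  86  64  65  62  71 109 116 142 146 145 142
199  75  72  77  76  78  73  76 123 133  84  81  77  70  65  65  67 102 121 141 143 135  90
0.95 corner [-31.4 137.1] TCP x,z [-15.4 137.1]
0.6 corner [-50.5 122.6] TCP x,z [-34.5 122.6]
0.3 corner [-62.  105.6] TCP x,z [-46.  105.6]
0 corner [-68.  86.] TCP x,z [-52.  86.]
```

Pin and handle edges haven't moved since the release, so the latch stayed put. Now I shut the fingers and go to the handle's upper face.

apply_moves(deltas=[[-0.03, 0, 0, 0, -1], [-0.06, 0, 0, 0, -1], [-0.08, 0, 0.01, 0, -1], [-0.082, 0, 0.025, 0, -1], [-0.082, 0, 0.035, 0, -1]])

```text
time_s: 15.4
ee_pos: [535.9, 49.2, 145.3]
ee_rot: [-179.7, -0.0, 101.6]
force: [0.2, 0.4, -0.6]
gripper_width: 6.7
gripper_force: 0.0
```

apply_moves(deltas=[[0, 0, 0.0, 0, -1], [0, 0, 0, 0, -1], [0, 0, 0, 0, -1]])

```text
time_s: 15.7
ee_pos: [537.5, 50.5, 148.2]
ee_rot: [180.0, -0.0, 101.7]
force: [0.5, -0.3, -0.6]
gripper_width: 0.8
gripper_force: 0.0
```

```bash
python3 d.py -7 -0.8 143
```

```text
cell TCP [ -4.6  -1.1 148.2] yaw err(tool z, rad) 0.003 F cell [-0.4 -0.4 -0.6] w 0.8 gf 0.0 t 15.7
tool delta m [-0.0024 -0.0004  0.0052]
```

apply_moves(deltas=[[-0.004, 0, 0.004, 0, -1], [-0.008, 0, 0.008, 0, -1], [-0.011, 0, 0.011, 0, -1], [-0.011, 0, 0.011, 0, -1]])

```text
time_s: 16.1
ee_pos: [539.5, 38.9, 136.5]
ee_rot: [-180.0, -0.0, 101.6]
force: [0.1, 0.7, 0.2]
gripper_width: 0.7
gripper_force: 0.0
```

```bash
python3 d.py
```

```text
cell TCP [-16.4  -0.7 136.5] yaw err(tool z, rad) 0.002 F cell [ 0.7 -0.2  0.2] w 0.7 gf 0.04690698323884135 t 16.1
```

apply_moves(deltas=[[-0.002, 0, 0.001, 0, -1], [-0.004, 0, 0.002, 0, -1], [-0.006, 0, 0.0035, 0, -1], [-0.0085, 0, 0.005, 0, -1]])

```text
time_s: 16.5
ee_pos: [541.0, 31.5, 131.8]
ee_rot: [-180.0, -0.1, 101.6]
force: [-1.3, 4.2, 1.0]
gripper_width: 0.4
gripper_force: 2.0
```

```bash
python3 d.py; python3 sh.py
```

```text
cell TCP [-23.9  -0.7 131.8] yaw err(tool z, rad) 0.002 F cell [4.4 0.4 1. ] w 0.4 gf 2.0310157514177263 t 16.5
handle px shift 7.5 6.75 0.66
pin px shift -3.0 9.25 0.89
half px shift -0.5 0.25 0.61
fixed px shift 0.0 0.0 0.99
```

Run:
```python
from h import *
b=cv2.cvtColor(cams.grab_frame('side'),cv2.COLOR_BGR2GRAY)
for y in range(145,191,3): print(y,' '.join(f'{int(v):3d}' for v in b[y,196:244:2]))
for th in(.95,.9,.8,.7,.6):
    o=lev(th,(-21.7,-3.8)); k=np.array([69.5,71])-o; ph=np.arctan2(k[1],k[0])+.0; g=claw(th,ph,(94,34)); print(th,proj('side',W((g[0],20,g[1]))).round(1),proj('side',W((g[0],-20,g[1]))).round(1))
```

```text
145  14  18  15  17  20  33  37  40  44  38  39  39  43  37  36  34  34  29  29  31  23  28  36  53
148  24  19  18  18  20  30  35  30  33  41  28  30  18  25  27  33  45  54  55  62  59 123 135 154
151  26  21  17  19  10  17  25  31  36  20  20  48  57  60  61  49  35  29  29  40  39  85 120 106
154  30  22  24  21  70 120 131 149 139  39  18  38  31  26  33  34  39  47  31  26  22  24  83 128
157  23  18  27  60 131 155 156 149 147 102  35  45  29  27  26  12  38  52  33  18  29  41 147 157
160  36  40 111 143 118 101  72  61  61  50  67  44  33  19  24  30  29  38  73 128 134 154 157 158
163  33  43  39  51  73  93 123 131 139 134 125  93  31  38  38  32  31  44 100 156 157 155 155 154
166  59  42  81 153 155 122 111 104  92  85 104 119  42  36  39  22  25  41  98 152 151 153 152 155
169 146  63 102 151 152 148 138 147 114  78 131 123  49  39  39  32  17  42 110 153 153 151 151 151
172 150 152 149 145 138 135 118  97  90  81  88 100  67  37  35  36  26  38 113 153 153 156 152 145
175 141 106  96  88  89  97 111 108 109 108 100  91  76  42  39  31  18  44 123 141 143 136 137 139
178 143  90 137 146 146 145  96  75  96  71  93 116 123  61  36  36  20  40 115 136 139 138 135 140
181 145  83  98 113  94  94  70  70  72  97  76  63  79  93  90  37  28  61  88 135 138 140 141 140
184 149  85  81 126 141  97  74  73  73  89  70  78 131 136  84  67  69  75 104 135 136 141 138 108
187 119  83  75  81 145 147  96 121 147 149 141  76  69  66  65  61  63  68 118 146 141 138  60  71
190 105  77  73  77  91 143 147  95 145 149 148 136  67  62  41  46  60  75  89 108 136 127  47  56
0.95 [206.  166.9] [219.5 163.4]
0.9 [206.1 167. ] [219.6 163.5]
0.8 [206.3 167.2] [219.8 163.7]
0.7 [206.4 167.4] [219.9 163.9]
0.6 [206.6 167.6] [220.1 164.1]
```

The web column (col 214, rows 166–172) is where it was, and the 4.4 N push exceeds friction alone, so the claw is holding. I'll continue along the lever's arc.

apply_moves(deltas=[[-0.0025, 0, 0.002, 0, -1], [-0.005, 0, 0.004, 0, -1], [-0.0075, 0, 0.0065, 0, -1], [-0.01, 0, 0.0092, 0, -1]])

```text
time_s: 17.0
ee_pos: [543.0, 21.6, 122.7]
ee_rot: [-180.0, -0.1, 101.6]
force: [-1.4, 5.0, 2.3]
gripper_width: 0.5
gripper_force: 2.3
```

```bash
python3 d.py -42 -0.8 114
```

```text
cell TCP [-34.   -0.8 122.7] yaw err(tool z, rad) 0.002 F cell [5.2 0.4 2.3] w 0.5 gf 2.3488765061938466 t 17.0
tool delta m [-0.008   0.      0.0087]
```

apply_moves(deltas=[[-0.002, 0, 0.002, 0, -1], [-0.004, 0, 0.0045, 0, -1], [-0.0055, 0, 0.0065, 0, -1], [-0.0075, 0, 0.009, 0, -1]])

```text
time_s: 17.4
ee_pos: [544.8, 13.7, 113.7]
ee_rot: [180.0, 0.0, 101.6]
force: [-1.9, 2.5, 2.6]
gripper_width: 0.4
gripper_force: 1.7
```

```bash
python3 d.py -46.5 -0.8 105
```

```text
cell TCP [-42.1  -1.  113.7] yaw err(tool z, rad) 0.003 F cell [2.8 1.4 2.6] w 0.4 gf 1.7281782354439201 t 17.4
tool delta m [-0.0044 -0.0002  0.0087]
```

apply_moves(deltas=[[-0.0015, 0, 0.0022, 0, -1], [-0.003, 0, 0.0045, 0, -1], [-0.004, 0, 0.0068, 0, -1], [-0.005, 0, 0.009, 0, -1]])

```text
time_s: 17.8
ee_pos: [546.0, 8.4, 104.4]
ee_rot: [180.0, 0.0, 101.6]
force: [-0.6, 1.6, 1.6]
gripper_width: 0.3
gripper_force: 0.8
```

```bash
python3 d.py -50 -0.8 96
```

```text
cell TCP [-47.6  -1.  104.4] yaw err(tool z, rad) 0.003 F cell [1.7 0.2 1.6] w 0.3 gf 0.8084982197033241 t 17.8
tool delta m [-0.0024 -0.0002  0.0084]
```

apply_moves(deltas=[[-0.001, 0, 0.0022, 0, -1], [-0.0015, 0, 0.0045, 0, -1], [-0.002, 0, 0.0065, 0, -1], [-0.0025, 0, 0.009, 0, -1]])

```text
time_s: 18.2
ee_pos: [546.4, 6.1, 95.4]
ee_rot: [180.0, 0.0, 101.6]
force: [0.3, -0.4, -0.2]
gripper_width: 0.7
gripper_force: 0.2
```

```bash
python3 d.py -52 -0.8 88
```

```text
cell TCP [-49.9  -0.9  95.4] yaw err(tool z, rad) 0.002 F cell [-0.5 -0.3 -0.2] w 0.7 gf 0.15029872909508413 t 18.2
tool delta m [-0.0021 -0.0001  0.0074]
```

apply_moves(deltas=[[-0.0005, 0, 0.002, 0, -1], [-0.001, 0, 0.004, 0, -1], [-0.001, 0, 0.006, 0, -1], [-0.001, 0, 0.007, 0, -1]])

```text
time_s: 18.6
ee_pos: [546.3, 5.5, 88.3]
ee_rot: [-180.0, -0.0, 101.6]
force: [-0.4, -0.3, -0.8]
gripper_width: 0.7
gripper_force: 0.0
```

```bash
python3 d.py -52 -0.8 86
```

```text
cell TCP [-50.4  -0.8  88.3] yaw err(tool z, rad) 0.002 F cell [-0.2  0.4 -0.8] w 0.7 gf 0.0 t 18.6
tool delta m [-0.0016  0.      0.0023]
```

apply_moves(deltas=[[0, 0, 0.001, 0, -1], [0, 0, 0.002, 0, -1], [0, 0, 0.002, 0, -1]])

```text
time_s: 18.9
ee_pos: [546.4, 5.5, 86.5]
ee_rot: [-180.0, -0.0, 101.6]
force: [-0.0, 0.8, 0.1]
gripper_width: 0.2
gripper_force: 0.0
```

apply_moves(deltas=[[0, 0, 0.001, 0, -1], [0, 0, 0.001, 0, -1]])

```text
time_s: 19.1
ee_pos: [546.6, 5.5, 86.2]
ee_rot: [180.0, -0.0, 101.6]
force: [-1.2, -0.7, 4.4]
gripper_width: 0.6
gripper_force: 1.9
```

apply_moves(deltas=[[0, 0, 0.001, 0, -1], [0, 0, 0.001, 0, -1]])

```text
time_s: 19.3
ee_pos: [546.6, 5.5, 86.1]
ee_rot: [179.9, 0.0, 101.6]
force: [-2.5, 0.5, 9.7]
gripper_width: 0.4
gripper_force: 4.9
```

The handle stops firmly at z=86.1, and a closed handle should top out at 86, so it is seated. I'll back off and check.

apply_moves(deltas=[[0, 0, -0.005, 0, -1], [0, 0, -0.04, 0, -1], [0, 0, -0.08, 0, -1], [0, 0, -0.12, 0, -1], [0, 0, -0.15, 0, -1]])

```text
time_s: 19.8
ee_pos: [547.0, 5.5, 237.2]
ee_rot: [179.8, 0.0, 101.6]
force: [0.2, 0.6, -0.5]
gripper_width: 0.4
gripper_force: 0.0
```

apply_moves(deltas=[[-0.045, -0.0, 0, 0, -1], [-0.09, 0, 0, 0, -1], [-0.135, 0, 0, 0, -1], [-0.18, 0, 0, 0, -1], [-0.22, 0, 0, 0, -1]])

```text
time_s: 20.3
ee_pos: [590.9, -212.1, 234.4]
ee_rot: [180.0, 0.0, 101.6]
force: [0.1, 0.4, 0.2]
gripper_width: 0.1
gripper_force: 0.0
```

```bash
python3 d.py
python3 - <<'E'
from h import *
b=cams.grab_frame('side'); g=cv2.cvtColor(b,cv2.COLOR_BGR2GRAY); cv2.imwrite('pics/end.png',b); cv2.imwrite('pics/endt.png',cams.grab_frame('top'))
for y in range(157,215,2): print(y,' '.join(f'{int(v):3d}' for v in g[y,196:246:2]))
pr=lambda p,y=0:proj('side',W((p[0],y,p[1]))).round(1)
print('handle end',pr((-80,86),-11),pr((-80,86),11),'root',pr((-12,86)))
o=lev(0,(-21.7,-3.8)); k=np.array([66,71])-o; ph=np.arctan2(k[1],k[0]); print('pin closed',pr(claw(0,ph,(94,34)),20),pr(claw(0,ph,(94,34)),-20))
print('if claw lifted .3',pr(claw(0,ph+.3,(94,34)),20))
E
```

```text
cell TCP [-272.6   -1.1  234.4] yaw err(tool z, rad) 0.002 F cell [ 0.3 -0.2  0.2] w 0.1 gf 0.0 t 20.3
157 158 157 158 162 159 163 161 161 160 161 159 160 159 161 161 157 159 159 164 160 147  41  36  40  35
159 161 162 159 163 162 158 158 161 160 159 159 156 154 138 114  88  97 154 160 158 140  45  37  40  42
161 162 162 162 161 160 158 159 159 160 156 135  86  65  32  28  20  28  67 110  88  48  37  38  36  42
163 161 163 163 161 162 161 159 159 159 156  71  23  27  40  24  28  27  30  22  19  27  25  34  38  36
165 160 161 161 162 162 160 154 146 140 130  59  28  26  31  20  24  25  17  26  24  12  29  31  35  39
167 162 163 158 160 164 155 115 110 101  87  51  25  34  28  29  19  29  13  25  26  20  21  22  30  36
169 165 159 162 160 160 158 109 130 130  74  73  15  28  22  23  27  23  24  21  16  25  30  24  19  41
171 161 159 162 161 157 150 147 135 123  74  75  49  24  24  25  23  19  23  20  19  20  25  24  26  33
173 161 154 145 140 126 112  97  88  81  76  75  97  33  20  25  21  21  26  23  21  24  26  22  24  30
175 149 113  98  91  91  96 108 105 109 121 120 116  62  23  
[... 1447 characters left out ...]
 89  88  90  89  90 121 113 129 121 141 155 156 110
205 141 147 142 121  82  85  80  83  99 155 130  83  95  90  89  88  82 107 116 104 100 124 155 155 151
207 144 143 142 141  91  83  83  83  82 135 131 121 143  89  90  88  80  57  58  43 146 153 156 157 155
209 141 113 102 126 129 126  88  83  81  98 151 153 155 103  91  89  78  25  21  28 151 153 156 158 157
211  69  28  25  45 111  96  86  86  81  83 124 157 155 142  91  89  80  24  13  46 153 154 157 158 148
213  37  27  32  24  82 135  85  83  82  81  90 152 156 156 128  85  88  76  75 133 156 153 156 155 127
handle end [237.9 204.1] [230.  206.4] root [224.8 189.7]
pin closed [207.2 168.4] [220.7 164.9]
if claw lifted .3 [208.  163.4]
```

The handle's bright band runs to its closed end at about (234,205), against a predicted (234,205). The pin's left end is at (208,168), against (207,168) predicted for hooked and shut. The arm is clear, so I'll hand in.

```bash
python3 -c "
from workcell import env
print(env.job_done())"
```

```text
the job is handed in; nothing more can be done
None
```

I closed the cell and handed the job in at about 20 s. The claw is hooked over the keeper bar and the lever lies flat past centre against its stop, with the arm clear; the last side-camera frame matched the closed, hooked pose.

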